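# Press the glue-pot lids shut in drying order

## Robot

A 6-joint arm with a two-finger parallel gripper is mounted at the origin on a cart in front of the work surface, level with it; the furniture and walls round the work are solid. World frame = base frame: x ahead of the robot, y to its left, z up, the work surface at z = 0. Lengths are in m, angles in rad, forces in N, time in s.
With the tool pointing down it reaches from about 0.35 to 0.95 m from the base axis. Payload 17.4 kg.
Tool frame: the origin (TCP) lies at the very end of the fingers, on their centre line; the grasp point (between the pads) lies 19 mm behind it (ctrl.grip_depth is the distance from the TCP to the grasp point, in m); z points along the fingers, y is the line along which they close (so a half turn about z gives the same grasp; the last joint's range is limited). The gripper opens to 93 mm and grips with 3 to 60 N. Pads are 15 mm wide; open, the fingers measure 128 mm over their backs; the gripper's body (75 mm by 188 mm) begins 65 mm behind the grasp point.
Start: joints at [1.068, 0.116, 1.442, -0, 1.584, -0.038], TCP at [0.303, 0.603, 0.219] pointing down, gripper open.
Joint ranges: [-2.83, 2.83], [-0.83, 2.19], [0.07, 2.5], [-1.14, 4.28], [0.01, 3], [-2.97, 2.97]. Speed limits (rad/s): [1.89, 1.89, 2.22, 3.14, 3.14, 3.14].

## Interface

Orientations are given as a unit quaternion [x, y, z, w].
In Python, from cell import ctrl, viewer gives the robot as it stands. The module is installed in compiled form; this text tells all that it offers.
- The arm moves only by the shell command python3 -m creep 'ROWS' [FORCE]. ROWS is JSON, a list of rows, each a list of 7 numbers: the shift along the world's x, y, z in m, then the turn, a rotation vector about the world's x, y, z in degrees, then the closure, from -1 (fully open) to 1 (shut). A call has 1 to 8 rows; each row is the pose to reach, as a shift and turn from the pose commanded when the call began; what a row does not reach only later rows make up. A row lasts 1/10 s, in which the tool goes at most 50 mm and 8.59 degrees, less where a joint would pass 70% of its speed; a pose out of reach is approached as far as the arm can. A call with a gripper value outside its range is refused whole. The fingers move at their own pace and stop on an object; FORCE is the grip in N (left out, the last holds). Time passes only in rows, so rows that repeat a pose let the fingers close. It gives the time, the measured TCP pose, the force, the opening and the grip force at its end, in the units of the state.
- ctrl.read_state(): the state, without advancing time (a new reading comes with each control period).
- viewer.snapshot(name): name is "scene" or "top" or "wrist"; returns a dict with "img" (480x640x3 uint8, red, green, blue), "K" (3x3 intrinsics, pixels), "k1" (the pictures are not rectified: a ray, as slopes to the right and down, at radius r is drawn at 1 + k1 r^2 times it, then the intrinsics apply), "camera_from_world" (4x4, takes a point from world to camera coordinates). Camera axes: x right, y up, looking along -z (the intrinsics and any distortion apply to the point x, -y, -z); pixel columns grow to the right and rows downward; lengths in m; the calibration is good to about 2 mm. A picture is of the moment at which its call begins. There is no depth.
- ctrl.sign_off(): hands the job in; it is judged then, once.
The state is a dict: "t": time; "qpos": joint angles; "joint_velocities": joint speeds; "joint_efforts": joint torques, N m; "tool_pos": TCP position; "eef_rot": TCP orientation; "force": force on the tool from outside, world axes, zero at the start; "moment": the same for the moment, N m; "grip_width": finger opening in m; "grasp_force": force on a finger pad.
Only numpy, scipy, OpenCV 4.12 (cv2) and the standard library are available. Lean on these libraries where they do the work, as an engineer would, in place of code of your own. Each camera call takes 0.05 s, during which the arm holds its last target. There are 200 camera calls.

## Task

Close three of the glue pots before the glue skins over, in the order in which they dry: with closed fingertips press down the lid of the square pot, then that of the tall round pot, then that of the low wide round pot, each lightly and straight down in its middle until it is fully home. Leave the short narrow round pot with its lid raised, as it is still airing. Pick nothing up, and do not shift or tip the pots or disturb the other things on the table.

Things in the scene. Friction and masses are not known exactly. Their poses are not given: they have to be found in the camera images.
- pot_square: White plastic glue pot with a paper band, a flat grey press-on lid 14 mm thick and, while the lid is raised, a black rubber seal showing beneath it. The square pot, 70 x 70 mm in plan; lid top 66 mm above the table when raised, 56 mm when home; about 0.3 kg. It stands loose on the table. Origin: centre of its underside; z up.
- lid_square_top (a point): Centre of the flat top face of the lid of pot_square; it moves with the lid.
- lid_square (a joint): How far the lid of pot_square has been pressed down, in m: 0 = fully raised, 0.010 = fully home. The lid is cushioned on its rubber seal, which gives up to 8 mm more, 1 mm for every 3.5 N, and comes back (not counted in this value). It starts between 0 and 0.0015. It moves straight down under about 3 N and stays where it is left (no spring).
- pot_tall: White plastic glue pot with a paper band, a flat grey press-on lid 14 mm thick and, while the lid is raised, a black rubber seal showing beneath it. The tall round pot, 60 mm in diameter; lid top 98 mm above the table when raised, 88 mm when home; about 0.3 kg. It stands loose on the table. Origin: centre of its underside; z up.
- lid_tall_top (a point): Centre of the flat top face of the lid of pot_tall; it moves with the lid.
- lid_tall (a joint): How far the lid of pot_tall has been pressed down, in m: 0 = fully raised, 0.010 = fully home. The lid is cushioned on its rubber seal, which gives up to 8 mm more, 1 mm for every 3.5 N, and comes back (not counted in this value). It starts between 0 and 0.0015. It moves straight down under about 3 N and stays where it is left (no spring).
- pot_wide: White plastic glue pot with a paper band, a flat grey press-on lid 14 mm thick and, while the lid is raised, a black rubber seal showing beneath it. The low wide round pot, 84 mm in diameter; lid top 52 mm above the table when raised, 42 mm when home; about 0.3 kg. It stands loose on the table. Origin: centre of its underside; z up.
- lid_wide_top (a point): Centre of the flat top face of the lid of pot_wide; it moves with the lid.
- lid_wide (a joint): How far the lid of pot_wide has been pressed down, in m: 0 = fully raised, 0.010 = fully home. The lid is cushioned on its rubber seal, which gives up to 8 mm more, 1 mm for every 3.5 N, and comes back (not counted in this value). It starts between 0 and 0.0015. It moves straight down under about 3 N and stays where it is left (no spring).
- pot_short: White plastic glue pot with a paper band, a flat grey press-on lid 14 mm thick and, while the lid is raised, a black rubber seal showing beneath it. The short narrow round pot, 60 mm in diameter like the tall one; lid top 66 mm above the table when raised; about 0.25 kg; it is to keep its raised lid. It stands loose on the table. Origin: centre of its underside; z up.
- lid_short_top (a point): Centre of the flat top face of the lid of pot_short; it moves with the lid.
- lid_short (a joint): How far the lid of pot_short has been pressed down, in m: 0 = fully raised, 0.010 = fully home. The lid is cushioned on its rubber seal, which gives up to 8 mm more, 1 mm for every 3.5 N, and comes back (not counted in this value). It starts between 0 and 0.0015. It moves straight down under about 3 N and stays where it is left (no spring).
- glue_brush: Loose flat glue brush with a wooden handle, 72 x 187 x 11 mm over all, lying to the left of the pots; a bystander. Origin: centre of its underside.
- die_block: Loose small grey metal block with a white stud on top, 55 x 68 x 30 mm, near the table's front edge; a bystander. Origin: centre of its underside.
- tape_roll: Loose roll of pale tape lying flat, 90 mm in diameter, 24 mm high, to the right of the pots; a bystander. Origin: centre of its underside.
There are look-alikes about, which are no part of the job. Leave any blue, green or turquoise look-alike of the pot_wide alone.

How it is judged:
On the way, in this order (a step that is already met when the one before it is completed fails the run):
1. the square pot's lid is home, the others still up (value of joint lid_square above 0.0085 m and value of joint each of lid_tall, lid_wide below 0.005 m), for 0.1 s.
2. then the tall round pot's lid is home too, the wide one still up (value of joint each of lid_square, lid_tall above 0.0085 m and value of joint lid_wide below 0.005 m), for 0.1 s.
3. then the low wide round pot's lid is home too (value of joint each of lid_square, lid_tall, lid_wide above 0.0085 m), for 0.1 s.
At the end, for the whole second after the job is handed in: The lids of the square, tall and wide pots are home (pressed at least 8.5 of 10 mm), the short pot's lid is still raised (pressed less than 4 mm), and all four pots stand upright, at rest on the table, within 20 mm of where they started (all of step 3 and value of joint lid_short below 0.004 m and distance of each of pot_square, pot_tall, pot_wide, pot_short from where it was at the start of the episode below 0.02 m and angle between each of pot_square, pot_tall, pot_wide, pot_short's own z axis and vertical below 0.1 rad and height (world z) of each of pot_square, pot_tall, pot_wide, pot_short below 0.006 m and linear speed of each of pot_square, pot_tall, pot_wide, pot_short below 0.02 m/s); the robot touches nothing.
It fails at once if a lid is pressed (5 mm or more) out of turn: the tall or wide pot's before the square pot's is home, or the wide pot's before the tall pot's is home ((value of joint lid_square below 0.0085 m and value of joint any of lid_tall, lid_wide above 0.005 m) or (value of joint lid_tall below 0.0085 m and value of joint lid_wide above 0.005 m)).
It fails at once if the short round pot's lid is pressed down (4 mm or more) (value of joint lid_short above 0.004 m).
It fails at once if a pot is pressed hard (over 40 N) (contact force between any of the fingers, the arm and pot_square above 40 N or contact force between any of the fingers, the arm and pot_tall above 40 N or contact force between any of the fingers, the arm and pot_wide above 40 N or contact force between any of the fingers, the arm and pot_short above 40 N).
It fails at once if a pot is lifted, tipped or pushed 20 mm or more out of its place (height (world z) of any of pot_square, pot_tall, pot_wide, pot_short above 0.008 m or angle between any of pot_square, pot_tall, pot_wide, pot_short's own z axis and vertical above 0.2 rad or distance of any of pot_square, pot_tall, pot_wide, pot_short from where it was at the start of the episode above 0.02 m).
It fails at once if the brush, the metal block or the tape roll is moved 20 mm or more, or picked up (distance of any of glue_brush, die_block, tape_roll from where it was at the start of the episode above 0.02 m or height (world z) of any of glue_brush, die_block, tape_roll above 0.012 m).
It also fails if it takes over 48 s, if anything falls off the work surface, if the arm or the gripper's body presses on something with over 40 N, if the wrist force passes 120 N, or if a joint passes its speed limit or range.

## Working session

There is one attempt and no reset: what is moved stays moved. The work goes in short steps, Python scripts to look and compute and a shell command to move; the robot and the scene stay as the last step left them, time stands still between calls to the robot, and variables do not carry over. Pictures are saved under pics/ and viewed, at most 10 in all, crops included, and the job is handed in when it is done.

```bash
mkdir -p pics
cat > h.py <<'E'
import numpy as np, cv2, pickle
from cell import ctrl, viewer
def snap(n,f):
    s=viewer.snapshot(n); cv2.imwrite(f'pics/{f}.png',s['img'][:,:,::-1]); pickle.dump(s,open(f'pics/{f}.pkl','wb')); return s
def px2w(s,u,v,z):
    K=np.array(s['K']); xd=(u-K[0,2])/K[0,0]; yd=(v-K[1,2])/K[1,1]
    x,y=xd,yd
    for _ in range(20):
        f=1+s['k1']*(x*x+y*y); x,y=xd/f,yd/f
    T=np.linalg.inv(np.array(s['camera_from_world'])); d=T[:3,:3]@[x,-y,-1]; o=T[:3,3]
    return o+d*(z-o[2])/d[2]
E
python3 - <<'E'
from h import *
for n in('scene','top'): snap(n,n+'0')
s=ctrl.read_state(); print(s['t'],s['tool_pos'],s['eef_rot'],s['force'],s['grip_width'])
E
```

```text
0.1 [0.30248946 0.6032248  0.21797468] [ 2.30322268e-01  9.73114268e-01 -5.05707010e-04 -1.38259768e-04] [-0.12918529 -0.06849557 -0.74473262] 0.09322833050747796
```

View pics/scene0.png

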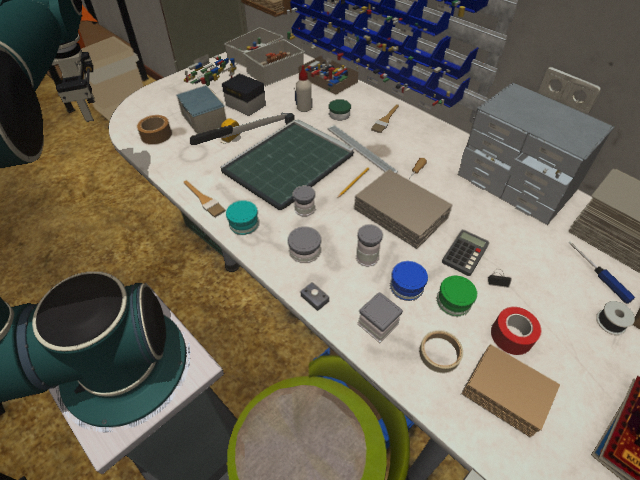

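View pics/top0.png

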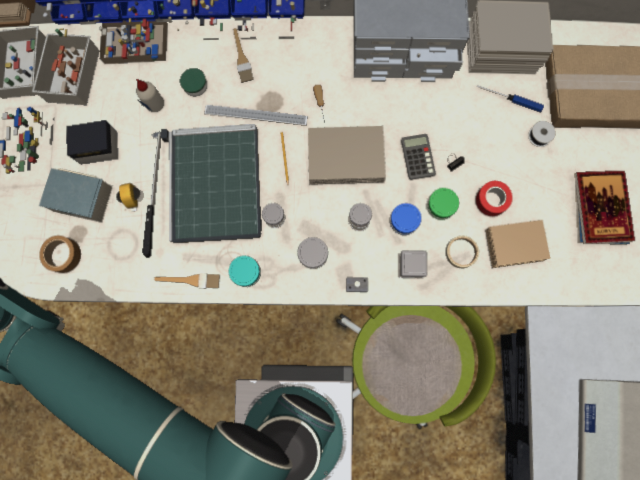

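The grey pots are in both views: short (scene 304,195 / top 272,214), tall (369,240 / 360,216), wide (305,243 / 313,252) and square (380,313 / 413,264). I'll enlarge both views to read the lid centres.

Run:
```python
import cv2,numpy as np
a=cv2.imread('pics/top0.png')[195:295,250:450]; b=cv2.imread('pics/scene0.png')[180:345,270:420]
cv2.imwrite('pics/ct.png',cv2.resize(a,None,fx=4,fy=4,interpolation=2)); cv2.imwrite('pics/cs.png',cv2.resize(b,None,fx=3.5,fy=3.5,interpolation=2))
```

```text
(no output)
```

View pics/ct.png

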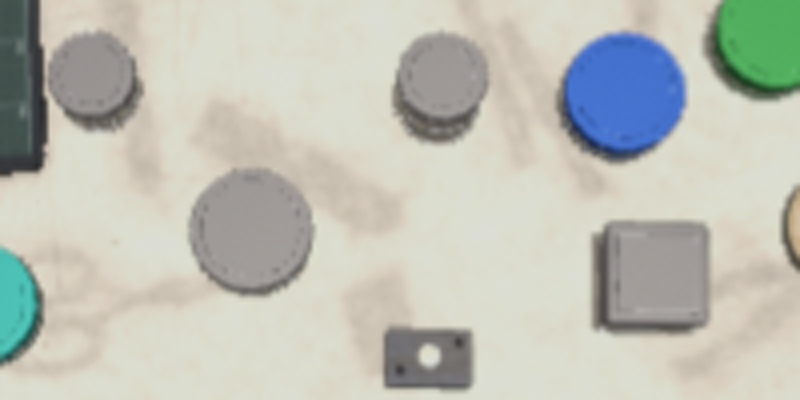

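View pics/cs.png

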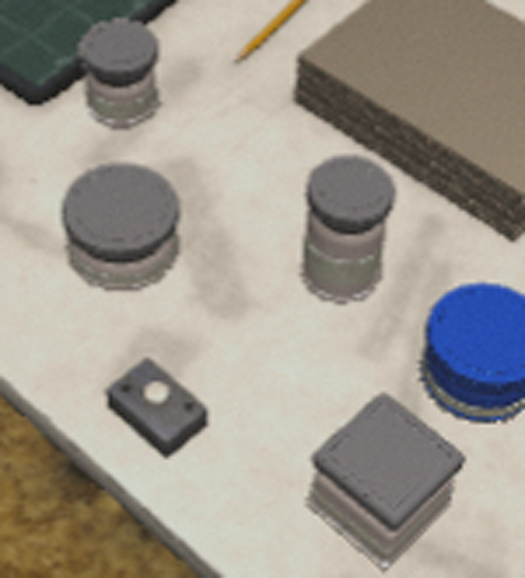

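In the enlarged crops I read these lid-top centres. Top crop: square (658,273), tall (442,76), wide (251,229). Scene crop: square (389,459), tall (350,188), wide (121,208).

Run:
```python
from h import *
t=pickle.load(open('pics/top0.pkl','rb'));s=pickle.load(open('pics/scene0.pkl','rb'))
for n,a,b,z in[('sq',(658,273),(389,459),.066),('tall',(442,76),(350,188),.098),('wide',(251,229),(121,208),.052),('short',(93,74),(119,46),.066)]:
    print(n,px2w(t,250+(a[0]-1.5)/4,195+(a[1]-1.5)/4,z).round(4),px2w(s,270+(b[0]-1.2)/3.5,180+(b[1]-1.2)/3.5,z).round(4))
for n,p,z in [('blue',(405,219),.06),('tape',(462,252),.02),('die',(357,285),.03)]: print(n,px2w(t,*p,z).round(3))
```

```text
sq [ 0.4656 -0.3262  0.066 ] [ 0.4657 -0.3262  0.066 ]
tall [ 0.5931 -0.1793  0.098 ] [ 0.5953 -0.1785  0.098 ]
wide [ 0.4959 -0.0508  0.052 ] [ 0.4978 -0.051   0.052 ]
short [0.6007 0.059  0.066 ] [0.6035 0.0618 0.066 ]
blue [ 0.588 -0.304  0.06 ]
tape [ 0.504 -0.467  0.02 ]
die [ 0.408 -0.174  0.03 ]
```

Both views agree to within 2 mm. Targets: square (.466,-.326), tall (.594,-.179), wide (.497,-.051). Now closing the gripper and moving towards the square pot at height.

```bash
python3 -m creep '[[0.004,-0.02,0,0,0,0,1],[0.012,-0.06,0,0,0,0,1],[0.02,-0.105,0,0,0,0,1],[0.028,-0.15,0,0,0,0,1],[0.036,-0.195,0,0,0,0,1],[0.044,-0.24,0,0,0,0,1],[0.052,-0.285,0,0,0,0,1],[0.06,-0.33,0,0,0,0,1]]' 10; python3 -m creep '[[0.01,-0.045,0,0,0,0,1],[0.02,-0.09,0,0,0,0,1],[0.03,-0.135,0,0,0,0,1],[0.04,-0.18,0,0,0,0,1],[0.05,-0.225,0,0,0,0,1],[0.06,-0.26,0,0,0,0,1],[0.065,-0.29,0,0,0,0,1],[0.07,-0.31,0,0,0,0,1]]'
```

```text
t: 0.9
tool_pos: [0.3623, 0.2716, 0.2184]
eef_rot: [0.23, 0.973, -0.0, -0.0]
force: [0.7, 1.1, -0.2]
grip_width: 0.0337
grasp_force: 0.0
t: 1.7
tool_pos: [0.4325, -0.0386, 0.2184]
eef_rot: [0.231, 0.973, -0.0, -0.0]
force: [0.1, 0.6, -0.1]
grip_width: 0.0004
grasp_force: 0.0
```

```bash
python3 -m creep '[[0.005,-0.045,0,0,0,0,1],[0.01,-0.09,0,0,0,0,1],[0.015,-0.135,0,0,0,0,1],[0.02,-0.18,-0.02,0,0,0,1],[0.025,-0.22,-0.05,0,0,0,1],[0.03,-0.255,-0.08,0,0,0,1],[0.033,-0.28,-0.1,0,0,0,1],[0.033,-0.288,-0.11,0,0,0,1]]'; python3 -m creep '[[0,0,0,0,0,0,1],[0,0,0,0,0,0,1],[0,0,0,0,0,0,1]]'
python3 - <<'E'
from h import *
print(ctrl.read_state()['tool_pos'],ctrl.read_state()['force'])
snap('wrist','w1')
E
```

```text
t: 2.5
tool_pos: [0.4647, -0.326, 0.1059]
eef_rot: [0.231, 0.973, 0.001, -0.002]
force: [0.3, 0.7, -0.6]
grip_width: 0.0004
grasp_force: 0.0
t: 2.8
tool_pos: [0.4661, -0.3239, 0.1101]
eef_rot: [0.23, 0.973, -0.0, 0.001]
force: [0.1, -0.0, 0.3]
grip_width: 0.0008
grasp_force: 0.0
[ 0.46609343 -0.32388331  0.11012775] [ 0.12724206 -0.01297001  0.31773765]
```

View pics/w1.png

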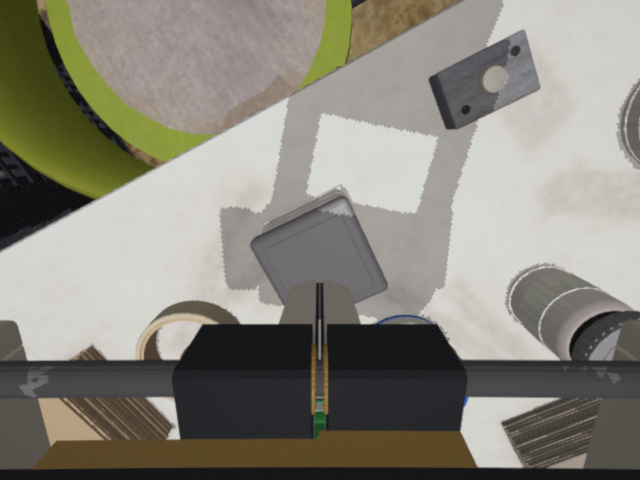

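The wrist view shows the square lid (about 320,255) directly under the closed fingertips (320,290), consistent with the measurement. Descending.

```bash
python3 -m creep '[[0,-0.002,-0.015,0,0,0,1],[0,-0.002,-0.03,0,0,0,1],[0,-0.002,-0.038,0,0,0,1],[0,-0.002,-0.042,0,0,0,1],[0,-0.002,-0.045,0,0,0,1],[0,-0.002,-0.048,0,0,0,1],[0,-0.002,-0.051,0,0,0,1],[0,-0.002,-0.051,0,0,0,1]]'; python3 -m creep '[[0,0,-0.002,0,0,0,1],[0,0,-0.004,0,0,0,1],[0,0,-0.004,0,0,0,1],[0,0,-0.004,0,0,0,1]]'
```

```text
t: 3.65
tool_pos: [0.4657, -0.3267, 0.0576]
eef_rot: [0.23, 0.973, -0.0, 0.0]
force: [-0.1, -0.4, 2.1]
grip_width: 0.0005
grasp_force: 0.6
t: 4.05
tool_pos: [0.4657, -0.3268, 0.0541]
eef_rot: [0.23, 0.973, -0.0, 0.0]
force: [-0.9, 1.5, 7.5]
grip_width: 0.0006
grasp_force: 3.5
```

```bash
python3 -m creep '[[0,0,-0.002,0,0,0,1],[0,0,-0.002,0,0,0,1],[0,0,-0.002,0,0,0,1]]'
```

```text
t: 4.35
tool_pos: [0.4658, -0.3268, 0.0527]
eef_rot: [0.23, 0.973, -0.0, 0.0]
force: [-4.3, 2.4, 11.7]
grip_width: 0.0002
grasp_force: 6.0
```

Force rises with seal stiffness at the home height, so the square lid is home. Lifting and moving on to the tall pot.

```bash
python3 -m creep '[[0,0,0.01,0,0,0,1],[0,0,0.04,0,0,0,1],[0,0,0.08,0,0,0,1],[0,0,0.1,0,0,0,1],[0.03,0.035,0.1,0,0,0,1],[0.06,0.07,0.1,0,0,0,1],[0.09,0.105,0.1,0,0,0,1],[0.128,0.147,0.1,0,0,0,1]]'; python3 -m creep '[[0,0,0,0,0,0,1],[0,0,0,0,0,0,1],[0,0,0,0,0,0,1],[0,0,0,0,0,0,1]]'
python3 - <<'E'
from h import *
snap('scene','s1')
im=cv2.imread('pics/s1.png')[150:350,250:450]
cv2.imwrite('pics/s1c.png',cv2.resize(im,None,fx=3,fy=3,interpolation=2))
E
```

```text
t: 5.15
tool_pos: [0.5899, -0.1832, 0.1519]
eef_rot: [0.231, 0.973, -0.0, 0.0]
force: [1.1, -1.0, 0.1]
grip_width: 0.0003
grasp_force: 0.0
t: 5.55
tool_pos: [0.5885, -0.1855, 0.1518]
eef_rot: [0.231, 0.973, -0.0, 0.0]
force: [0.1, -0.3, -0.2]
grip_width: 0.0003
grasp_force: 0.0
```

View pics/s1c.png

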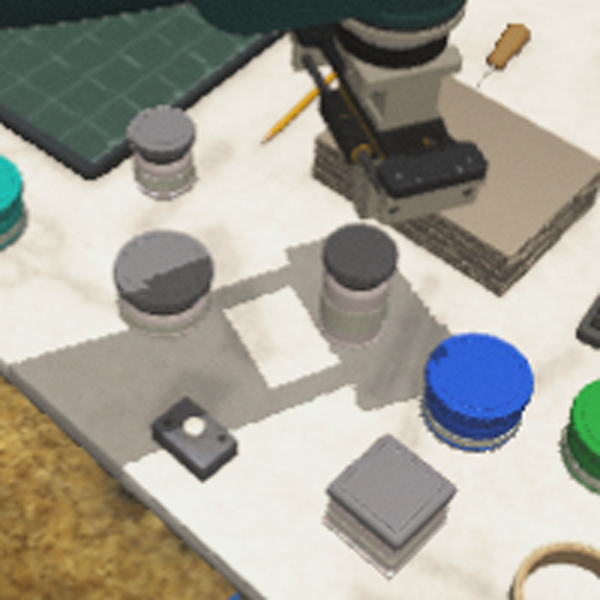

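The square lid (390,490 in the crop) sits lower with no seal showing, and the pot has not shifted. The tall pot (360,255) is next; the TCP still needs (+5.5,+6.5) mm.

```bash
python3 -m creep '[[0.0055,0.0065,0,0,0,0,1],[0.0055,0.0065,-0.02,0,0,0,1],[0.0055,0.0065,-0.04,0,0,0,1],[0.0055,0.0065,-0.049,0,0,0,1],[0.0055,0.0065,-0.053,0,0,0,1],[0.0055,0.0065,-0.056,0,0,0,1],[0.0055,0.0065,-0.059,0,0,0,1],[0.0055,0.0065,-0.061,0,0,0,1]]'; python3 -m creep '[[0,0,-0.002,0,0,0,1],[0,0,-0.004,0,0,0,1],[0,0,-0.006,0,0,0,1],[0,0,-0.006,0,0,0,1],[0,0,-0.006,0,0,0,1]]'
```

```text
t: 6.4
tool_pos: [0.5949, -0.1781, 0.0912]
eef_rot: [0.23, 0.973, -0.0, 0.0]
force: [-1.5, -0.1, 2.2]
grip_width: 0.0001
grasp_force: 1.1
t: 6.9
tool_pos: [0.5949, -0.1781, 0.0855]
eef_rot: [0.23, 0.973, -0.0, 0.001]
force: [-2.7, 0.4, 9.3]
grip_width: 0.0007
grasp_force: 4.6
```

```bash
python3 -m creep '[[0,0,-0.002,0,0,0,1],[0,0,-0.002,0,0,0,1],[0,0,-0.002,0,0,0,1]]'; python3 -m creep '[[0,0,0.01,0,0,0,1],[0,0,0.04,0,0,0,1],[0,0,0.055,0,0,0,1],[-0.02,0.027,0.055,0,0,0,1],[-0.045,0.059,0.055,0,0,0,1],[-0.07,0.092,0.055,0,0,0,1],[-0.09,0.118,0.055,0,0,0,1],[-0.097,0.128,0.05,0,0,0,1]]';  python3 -m creep '[[0,0,0,0,0,0,1],[0,0,0,0,0,0,1],[0,0,0,0,0,0,1]]'
```

```text
t: 7.2
tool_pos: [0.5951, -0.1782, 0.0841]
eef_rot: [0.23, 0.973, -0.0, 0.001]
force: [-5.1, 1.7, 14.1]
grip_width: 0.0006
grasp_force: 7.0
t: 8.0
tool_pos: [0.4966, -0.0484, 0.1333]
eef_rot: [0.23, 0.973, 0.0, 0.001]
force: [-0.1, 0.1, -0.3]
grip_width: 0.0003
grasp_force: 0.0
t: 8.3
tool_pos: [0.4982, -0.0508, 0.1326]
eef_rot: [0.231, 0.973, -0.0, -0.0]
force: [-0.6, 1.3, 0.9]
grip_width: 0.0007
grasp_force: 0.0
```

The tall lid is home (14 N at 4 mm of seal compression). Pressing the wide one.

```bash
python3 -m creep '[[0,0,-0.03,0,0,0,1],[0,0,-0.06,0,0,0,1],[0,0,-0.075,0,0,0,1],[0,0,-0.081,0,0,0,1],[0,0,-0.084,0,0,0,1],[0,0,-0.087,0,0,0,1],[0,0,-0.09,0,0,0,1],[0,0,-0.09,0,0,0,1]]'; python3 -m creep '[[0,0,-0.002,0,0,0,1],[0,0,-0.004,0,0,0,1],[0,0,-0.005,0,0,0,1],[0,0,-0.005,0,0,0,1],[0,0,-0.005,0,0,0,1]]'
```

```text
t: 9.1
tool_pos: [0.4981, -0.0501, 0.0431]
eef_rot: [0.23, 0.973, 0.0, 0.001]
force: [1.0, -0.3, 1.2]
grip_width: 0.0006
grasp_force: 0.8
t: 9.6
tool_pos: [0.4982, -0.0501, 0.0387]
eef_rot: [0.23, 0.973, -0.0, 0.001]
force: [-3.3, -1.0, 11.9]
grip_width: 0.0006
grasp_force: 5.9
```

```bash
python3 -m creep '[[0,0,-0.001,0,0,0,1],[0,0,-0.001,0,0,0,1]]'; python3 -m creep '[[0,0,0.01,0,0,0,1],[0,0,0.04,0,0,0,1],[0,0,0.08,0,0,0,1],[0,0,0.12,0,0,0,1],[0,0,0.15,0,0,0,1],[-0.03,0.02,0.17,0,0,0,1],[-0.06,0.05,0.18,0,0,0,1],[-0.08,0.09,0.18,0,0,0,1]]'; python3 -m creep '[[0,0.04,0,0,0,0,1],[-0.005,0.08,0,0,0,0,1],[-0.01,0.12,0,0,0,0,1],[-0.015,0.16,0,0,0,0,1],[-0.02,0.19,0,0,0,0,1],[-0.02,0.2,0,0,0,0,1],[-0.02,0.2,0,0,0,0,1]]'
python3 - <<'E'
from h import *
snap('scene','s2');t=snap('top','t2')
im=cv2.imread('pics/s2.png')[150:350,250:450]; it=cv2.imread('pics/t2.png')[195:295,250:450]
cv2.imwrite('pics/s2c.png',np.hstack([cv2.resize(im,(400,400),interpolation=2),cv2.resize(it,(400,200),interpolation=2).repeat(2,0)*0+0 if 0 else np.vstack([cv2.resize(it,(400,200),interpolation=2),cv2.resize(cv2.imread('pics/top0.png')[195:295,250:450],(400,200),interpolation=2)])]))
E
```

```text
t: 9.8
tool_pos: [0.4982, -0.0501, 0.0379]
eef_rot: [0.23, 0.973, 0.0, 0.001]
force: [-4.0, -1.7, 15.2]
grip_width: 0.0002
grasp_force: 7.4
t: 10.6
tool_pos: [0.4165, 0.0401, 0.2183]
eef_rot: [0.231, 0.973, 0.0, 0.001]
force: [1.1, 0.7, -0.0]
grip_width: 0.0009
grasp_force: 0.0
t: 11.3
tool_pos: [0.3974, 0.2407, 0.2164]
eef_rot: [0.229, 0.973, -0.0, -0.0]
force: [0.1, -0.3, -0.2]
grip_width: 0.0006
grasp_force: 0.0
```

View pics/s2c.png

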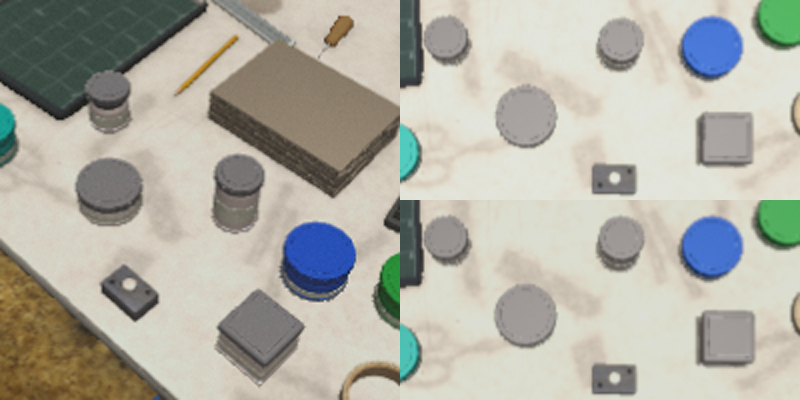

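The square (260,325), tall (240,180) and wide (109,185) lids are down, and the short pot (108,95) is still raised. The before and after top views match, so nothing shifted. Handing in.

```bash
python3 -c "from cell import ctrl; print(ctrl.sign_off())"
```

```text
the job is handed in; nothing more can be done
None
```

I pressed the square, tall and wide lids home in that order, peaking at about 15 N. The short pot's lid is still raised, nothing shifted in the final pictures, and the job is handed in with no verdict returned.

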